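# Hold the door release turned with the key

### The arm

A 6-joint arm with a two-finger parallel gripper is mounted at the origin on the work surface. World frame = base frame: x ahead of the robot, y to its left, z up, the work surface at z = 0. Lengths are in m, angles in rad, forces in N, time in s.
With the tool pointing down it reaches from about 0.375 to 0.975 m from the base axis. Payload 3.8 kg.
Tool frame: the origin (TCP) lies on the mounting face of the last link; the fingertips stand 173 mm ahead of it and the grasp point (between the pads) lies 155 mm ahead of it; z points along the fingers, y is the line along which they close (so a half turn about z gives the same grasp; the last joint's range is limited). The gripper opens to 85 mm and grips with 20 to 120 N. Pads are 22 mm wide; open, the fingers measure 114 mm over their backs; the gripper's body (76 mm by 85 mm) begins 54 mm behind the grasp point. The pads swing forward as they close: fully open they stand 13 mm farther back than shut.
Start: joints at [1.224, 0.264, 1.604, -0, 1.274, -0.037], TCP at [0.206, 0.643, 0.405] pointing down, gripper open.
Joint ranges: [-2.63, 2.63], [-0.94, 2.18], [0.31, 2.57], [-1.31, 4.45], [0, 2.66], [-2.55, 2.55]. Speed limits (rad/s): [2.57, 2.57, 3.14, 3.14, 3.14, 3.14].

### API

Orientations are given as a rotation vector (axis times angle).
In Python, from workcell import bot gives the robot as it stands.
- The arm moves only by the tool drive_tool, never from a script. Its argument "increments" is a list of rows, each an object with "delta_pos": the shift along the tool's x, y, z in mm, a list of three; "turn": the turn about the tool's z in rad; "jaw": the opening, from -1 (shut) to 1 (fully open). A call has 1 to 8 rows; each row shifts and turns the commanded pose from where the row before left it, along the tool's axes as they then stand; what a row does not reach is not made up. A row lasts 1/12 s, in which the tool goes at most 41.7 mm and 7.16 degrees, less where a joint would pass 70% of its speed; a pose out of reach is approached as far as the arm can. A call is refused whole if a number of a shift passes 41.7 or a number of a turn 0.125, either way. A call with a gripper value outside its range is refused whole. The fingers move at their own pace and stop on an object; "grip_force" is the grip in N (left out, the last holds). Time passes only in rows, so rows that do not move let the fingers close. It gives the time, the measured TCP pose, the force, the opening and the grip force at its end, in the units of the state.
- bot.read_state(): the state, without advancing time (a new reading comes with each control period).
- bot.read_camera(name): name is "side" or "top"; returns a dict with "pixels" (384x512x3 uint8, red, green, blue), "fovy" (degrees; the focal length in pixels is half the picture's height over the tangent of half this angle, whatever the lens; pixels are square), "cx", "cy" (the principal point, pixels), "camera_from_world" (4x4, takes a point from world to camera coordinates). Camera axes: x right, y down, z forward; pixel columns grow to the right and rows downward; lengths in m; the calibration is good to about 2 mm. A picture is of the moment at which its call begins. There is no depth.
- bot.finish_job(): hands the job in; it is judged then, once.
The state is a dict: "time": time; "q": joint angles; "joint_vel": joint speeds; "joint_torque": joint torques, N m; "tool_pos": TCP position; "tcp_rot": TCP orientation; "wrist_force": force on the tool from outside, world axes, zero at the start; "torque": the same for the moment, N m; "width": opening from 0.0 (shut) to 1.0 (fully open); "grip_force": force on a finger pad.
Only numpy, scipy, OpenCV 4.12 (cv2) and the standard library are available. Lean on these libraries where they do the work, as an engineer would, in place of code of your own. Each camera call takes 0.05 s, during which the arm holds its last target. There are 200 camera calls.

### The job

A visitor is waiting at the entrance: take the red-headed key out of its wooden stand, push it fully home in the brass lock of the grey door-release console, working it past the sticky pins, and turn it a quarter turn clockwise (seen from above) to its stop. The lock springs back, so finish while still gripping the key and holding it turned; do not disturb the sports gear and the jar.

Things in the scene. Friction and masses are not known exactly. Their poses are not given: they have to be found in the camera images.
- key: Loose steel key, about 50 g, red plastic head, upright at the start, head up. Origin: on its axis at the shoulder (flat underside of the head). z points up through the head, x across the blade's width, y through its thickness. A half turn about z gives the same shape: it fits either way round. Home in the lock, its origin lies at lock_mouth.
- key_grip (a point): Middle of the key's head, 24 mm above the key's origin, axes as the key's: the point to grip, fingers closing along key y. The head is 34 mm wide (x), 12 mm thick (y) with flat parallel faces, and 40 mm tall above the shoulder, its top 17 mm rounded.
- key_tip (a point): Lowest point of the key, 36 mm below its origin. Below the shoulder comes a round neck 5.5 mm in diameter and 10 mm long, then the flat blade 18 mm wide and 5 mm thick, 26 mm long with its half-round tip of 9 mm radius.
- key_stand: Fixed wooden block 80 x 60 x 45 mm (x, y, z), origin at the centre of its underside, standing left or right. The key hangs in a slot in its middle (21 x 7.5 mm, 40 mm deep, long side along the block's x), its shoulder resting on the block's top; lift it straight up by more than 36 mm to free it.
- console: Fixed grey steel door-release console 140 x 200 x 56 mm (x, y, z), origin at the centre of its underside, standing left or right. On top: a brass lock plate 52 x 52 mm, 6 mm thick, white marks in line with its key slot, a black window with a green flag that slides as the lock turns, and a speaker grille.
- lock_mouth (a point): Centre of the key slot at the top of the brass plate, 62 mm above the table, 45 mm to the console's +y from its centre, axes as the console's. Slot 20 mm long (x), 6.8 mm wide (y), chamfered 2 mm, axis vertical. The tip meets pairs of sprung sticky pins about 12 to 15 and 22 to 25 mm down, each pair needing a push of about 8 to 18 N; a small wiggle about z helps. The key is home when its shoulder rests on the plate.
- plug (a joint): Turn of the lock's plug below the plate: 0 with its slot in line with the mouth, growing clockwise seen from above, stop at 1.57 rad. A spring turns it back (0.024 N m at 0, 0.12 N m at the stop). The key has about 0.1 rad of play in it, turns only when home to within about 4 mm, and cannot be pulled out while turned.
- kettlebell_a: Blue vinyl kettlebell, 112 mm wide, 161 mm tall, 2 kg, origin at the centre of its underside. Bystander.
- kettlebell_b: A second blue vinyl kettlebell like the first. Bystander.
- jar: Glass jar with a closed steel lid, 80 mm across, 110 mm tall, origin at the centre of its underside. Bystander.
- carabiner: Aluminium carabiner lying flat, about 105 x 48 x 10 mm, origin near its middle at its underside. Bystander.
- ball_center (a point): Centre of the green massage ball, 66 mm across, lying in a low black ring. Bystander.
- pushup_a: Push-up handle, about 162 x 90 mm, 125 mm tall, standing in the plywood tray at the robot's right; origin at the centre of its underside. Bystander.
- pushup_b: The other push-up handle in the tray, like the first. Bystander.
Things that resemble listed ones, but are neither listed nor needed, are in the scene too. Of the things that look like the key, the smaller one is meant.

How it is judged:
By the outcome, as a careful person would: the job done as asked, in the order asked, and still so for the second after the job is handed in, while the arm keeps its last pose, push and grip.
It also fails if it takes over 64 s, if anything falls off the work surface, if the arm or the gripper's body presses on something with over 40 N, if the wrist force passes 120 N, or if a joint passes its speed limit or range.

## Working session

There is one attempt and no reset: what is moved stays moved. The work goes in short steps, Python scripts to look and compute and a tool call to move; the robot and the scene stay as the last step left them, time stands still between calls to the robot, and variables do not carry over. Pictures are saved under pics/ and viewed, at most 10 in all, crops included, and the job is handed in when it is done.

Besides the shell and the picture viewer there is one more tool, called after "Request:" in YAML: its name, and indented under it one key for each argument. drive_tool: Moves the arm, as the interface text tells. Its arguments: {"type":"object","properties":{"increments":{"type":"array"},"grip_force":{"type":"number"}},"required":["increments"]}

```bash
mkdir -p pics
cat > h.py <<'E'
import numpy as np, cv2
from workcell import bot
def cam(n):
    c=bot.read_camera(n); c['f']=c['pixels'].shape[0]/2/np.tan(np.radians(c['fovy'])/2); return c
def ray(c,u,v):
    T=np.array(c['camera_from_world']);R=T[:3,:3];o=-R.T@T[:3,3]
    d=R.T@np.array([(u-c['cx'])/c['f'],(v-c['cy'])/c['f'],1]); return o,d
def plane(c,u,v,z):
    o,d=ray(c,u,v); return o+d*(z-o[2])/d[2]
def proj(c,p):
    q=np.array(c['camera_from_world'])@np.append(p,1); return c['f']*q[0]/q[2]+c['cx'],c['f']*q[1]/q[2]+c['cy']
def save(c,n,box=None,s=1):
    im=c['pixels'][...,::-1]
    if box: im=im[box[1]:box[3],box[0]:box[2]]
    cv2.imwrite('pics/'+n,cv2.resize(im,None,fx=s,fy=s,interpolation=cv2.INTER_CUBIC))
E
python3 - <<'E'
from h import *
for n in ['top','side']:
    c=cam(n); save(c,n+'0.png',s=1.5); print(n,c['f'],ray(c,256,192))
print(bot.read_state())
E
```

```text
top 402.70810477918246 (array([ 0.24466189, -0.04764131,  1.56507949]), array([ 0.19023995, -0.02006923, -0.98170014]))
side 475.6528602953355 (array([0.4235913 , 1.057178  , 1.18463705]), array([ 0.0731621 , -0.69698275, -0.71344879]))
{'time': 0.1, 'q': array([ 1.22406988e+00,  2.64697071e-01,  1.60522467e+00,  2.93045301e-05,
        1.27371759e+00, -3.68848319e-02]), 'joint_vel': array([ 4.72096387e-04, -2.66811716e-03, -4.29596712e-03,  9.23609861e-08,
       -1.53048746e-03,  3.94395914e-05]), 'joint_torque': array([ 1.05165174e-03, -5.16713870e+01, -3.68588340e+01,  1.09856505e-04,
        6.41944993e-03,  1.76477141e-05]), 'tool_pos': array([0.20569675, 0.64257573, 0.40348009]), 'tcp_rot': array([-0.48470224, -3.10355187,  0.00314714]), 'wrist_force': array([-0.51072904,  0.73391483, -0.52122128]), 'torque': array([ 0.04628571, -0.00441246,  0.07205446]), 'grip_force': 0.0, 'width': 0.9976194939817223}
```

View pics/top0.png

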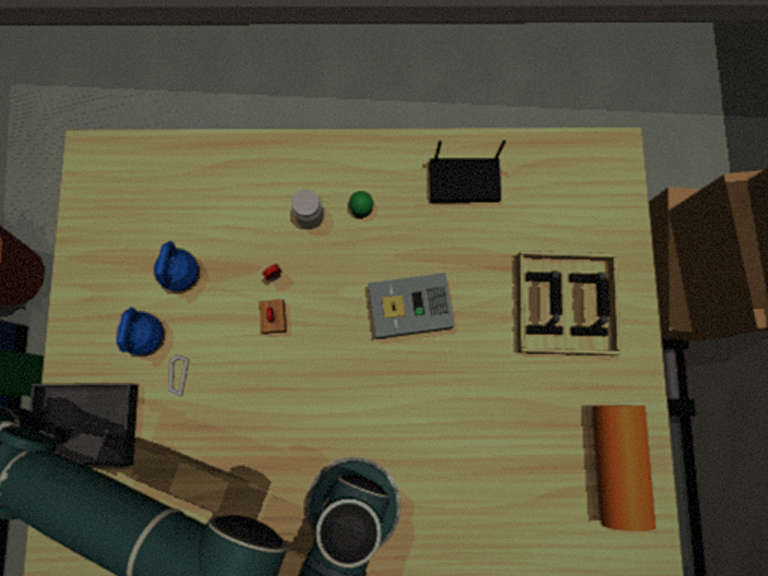

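View pics/side0.png

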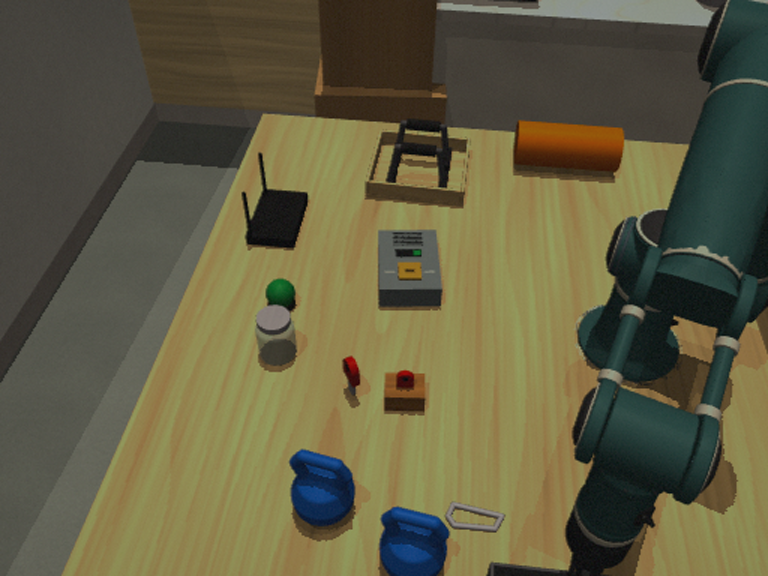

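Top view: the candidates for the key are the red head in the wooden stand, at (180,209) in raw pixels, and a red object standing free, at (181,181). In the side view they are at (270,252) and (235,248). I choose the one in the stand. The console's brass plate is at top (262,205) and the kettlebells are to the left. Next I measure and check one crop.

```bash
cat > m.py <<'E'
from h import *
def blobs(c,lo,hi,box,mina=15):
    hsv=cv2.cvtColor(np.ascontiguousarray(c['pixels']),cv2.COLOR_RGB2HSV)
    if lo[0]>hi[0]: m=cv2.inRange(hsv,(lo[0],lo[1],lo[2]),(180,hi[1],hi[2]))|cv2.inRange(hsv,(0,lo[1],lo[2]),hi)
    else: m=cv2.inRange(hsv,lo,hi)
    k=np.zeros_like(m); k[box[1]:box[3],box[0]:box[2]]=255; m&=k
    cs,_=cv2.findContours(m,cv2.RETR_EXTERNAL,cv2.CHAIN_APPROX_NONE)
    return [x for x in cs if cv2.contourArea(x)>=mina],m
def rectw(c,ct,z):
    P=np.array([plane(c,u,v,z)[:2] for u,v in ct[:,0,:]],np.float32)
    return cv2.minAreaRect(P*1000)
E
python3 - <<'E'
from m import *
t=cam('top'); s=cam('side')
for n,c,kb,cb in [('top',t,(165,165,200,230),(235,175,310,230)),('side',s,(220,230,300,280),(245,145,300,210))]:
    for nm,lo,hi,b,z in [('red',(172,140,50),(6,255,255),kb,.075),('brass',(15,120,90),(32,255,255),cb,.062),('grey',(0,0,40),(180,70,255),cb,.056),('wood',(5,80,40),(16,255,255),kb,.045)]:
        for ct in blobs(c,lo,hi,b)[0]:
            m=cv2.moments(ct); u,v=m['m10']/m['m00'],m['m01']/m['m00']
            print(n,nm,cv2.contourArea(ct),(round(u,1),round(v,1)),plane(c,u,v,z)[:2].round(4),[np.round(a,1) for a in rectw(c,ct,z)])
def crop(c,b,s): return cv2.resize(c['pixels'][b[1]:b[3],b[0]:b[2],::-1],(390,int(390*(b[3]-b[1])/(b[2]-b[0]))),interpolation=cv2.INTER_CUBIC)
a=[crop(t,(160,165,210,235),8),crop(s,(215,225,295,285),5),crop(t,(235,175,310,230),5),crop(s,(245,145,300,210),7)]
def pad(x):
    x=x[:300] if x.shape[0]<=300 else cv2.resize(x,(int(x.shape[1]*300/x.shape[0]),300)); o=np.zeros((300,400,3),np.uint8);o[:x.shape[0],:x.shape[1]]=x;return o
a=[pad(x) for x in a]
cv2.imwrite('pics/crop1.png',np.vstack([np.hstack(a[:2]),np.hstack(a[2:])]))
E
```

```text
top red 21.5 (179.6, 208.9) [0.4707 0.2082] [array([470.5, 208.2]), array([30.6, 14. ]), np.float64(10.7)]
top red 32.5 (180.2, 180.0) [0.5816 0.2087] [array([582.1, 209.1]), array([16.8, 38.7]), np.float64(31.7)]
top brass 152.0 (261.9, 204.1) [ 0.4893 -0.1003] [array([ 489.4, -100.4]), array([50.8, 50. ]), np.float64(6.9)]
top grey 1880.5 (273.4, 203.0) [ 0.4942 -0.1443] [array([ 494.6, -144.6]), array([144.9, 201.5]), np.float64(7.6)]
top wood 317.5 (181.4, 210.7) [0.4685 0.2063] [array([468.4, 206.2]), array([83.5, 64. ]), np.float64(4.9)]
side red 94.5 (269.9, 252.5) [0.4692 0.2127] [array([468.8, 212.7]), array([29.2, 40.1]), np.float64(5.8)]
side red 103.0 (234.7, 247.2) [0.5734 0.2063] [array([575. , 206.5]), array([24.4, 71.5]), np.float64(14.4)]
side brass 40.5 (271.5, 205.5) [0.4822 0.0149] [array([478.6,  16.5]), array([132.3,   8.8]), np.float64(7.1)]
side brass 145.5 (272.7, 179.9) [ 0.489  -0.1037] [array([ 489.2, -103.6]), array([52.2, 48.8]), np.float64(7.2)]
side brass 15.0 (281.8, 148.4) [ 0.4709 -0.2726] [array([ 470.7, -270.9]), array([43.2, 21. ]), np.float64(62.5)]
side brass 62.5 (247.0, 152.8) [ 0.5934 -0.232 ] [array([ 587.5, -214.1]), array([ 22. , 124.4]), np.float64(7.3)]
side grey 1567.0 (272.0, 173.3) [ 0.4946 -0.1427] [array([ 494.3, -143.9]), array([140.2, 212.1]), np.float64(7.1)]
side wood 503.0 (269.5, 262.5) [0.468  0.2265] [array([468.9, 218.1]), array([79.3, 96.4]), np.float64(2.3)]
```

View pics/crop1.png

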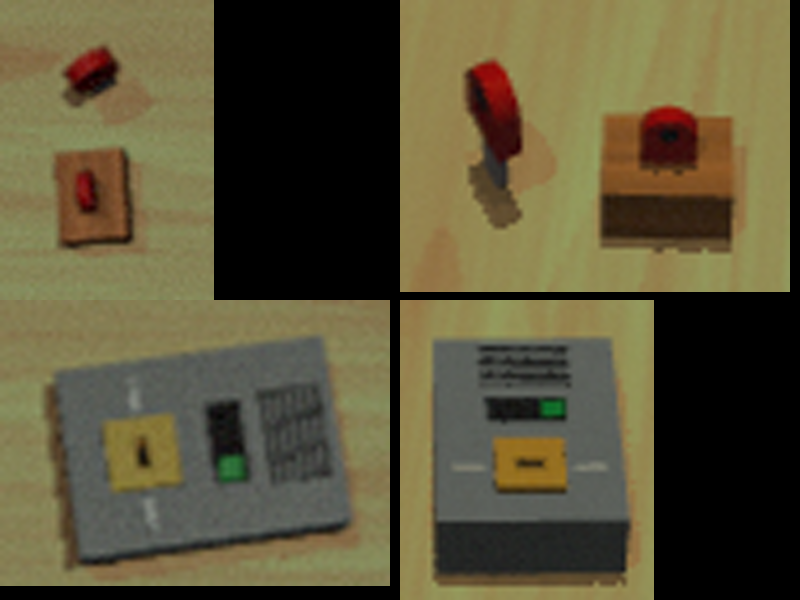

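The crop shows that the stand's key is the smaller one, upright with its thickness about along world y. The decoy is larger, tilted and standing free. The lock slot lies along console x, yawed about 7°. Now I work out the moves.

```bash
cat >> h.py <<'E'
from scipy.spatial.transform import Rotation as Rr
def toolmove(target,yaw_y=None,st=None):
    "mm in tool axes from the measured TCP to the target; yaw (deg) of tool y"
    st=st or bot.read_state(); R=Rr.from_rotvec(st['tcp_rot']).as_matrix()
    return (R.T@(np.array(target)-st['tool_pos'])*1000).round(1), np.degrees(np.arctan2(R[1,1],R[0,1])).round(2), (np.degrees(np.arccos(-R[2,2]))).round(2)
E
python3 - <<'E'
from h import *
st=bot.read_state(); R=Rr.from_rotvec(st['tcp_rot']).as_matrix(); print(R.round(3))
print(toolmove([.47,.209,.30]))
E
```

```text
[[-0.952  0.305 -0.001]
 [ 0.305  0.952 -0.001]
 [ 0.    -0.001 -1.   ]]
(array([-383.9, -332.3,  104.3]), np.float64(72.25), np.float64(0.08))
```

Request:
drive_tool:
  increments:
    - {"delta_pos": [-24,-20.8,0],"turn": 0,"jaw": 1}
    - {"delta_pos": [-24,-20.8,0],"turn": 0,"jaw": 1}
    - {"delta_pos": [-24,-20.8,0],"turn": 0,"jaw": 1}
    - {"delta_pos": [-24,-20.8,0],"turn": 0,"jaw": 1}
    - {"delta_pos": [-24,-20.8,0],"turn": 0,"jaw": 1}
    - {"delta_pos": [-24,-20.8,0],"turn": 0,"jaw": 1}
    - {"delta_pos": [-24,-20.8,0],"turn": 0,"jaw": 1}
    - {"delta_pos": [-24,-20.8,0],"turn": 0,"jaw": 1}

```text
time: 0.87
tool_pos: [0.3383, 0.4244, 0.4045]
tcp_rot: [0.484, 3.104, -0.0]
wrist_force: [0.5, 0.0, 0.5]
width: 0.996
grip_force: 0.0
```

Request:
drive_tool:
  increments:
    - {"delta_pos": [-24,-20.8,0],"turn": 0,"jaw": 1}
    - {"delta_pos": [-24,-20.8,0],"turn": 0,"jaw": 1}
    - {"delta_pos": [-24,-20.8,0],"turn": 0,"jaw": 1}
    - {"delta_pos": [-24,-20.8,0],"turn": 0,"jaw": 1}
    - {"delta_pos": [-24,-20.8,0],"turn": 0,"jaw": 1}
    - {"delta_pos": [-24,-20.8,0],"turn": 0,"jaw": 1}
    - {"delta_pos": [-24,-20.8,0],"turn": 0,"jaw": 1}
    - {"delta_pos": [-24,-20.8,0],"turn": 0,"jaw": 1}

```text
time: 1.53
tool_pos: [0.4705, 0.2073, 0.4047]
tcp_rot: [0.485, 3.104, 0.0]
wrist_force: [0.7, 0.3, -0.8]
width: 1.001
grip_force: 0.0
```

Request:
drive_tool:
  increments:
    - {"delta_pos": [0,0,15],"turn": -0.1,"jaw": 0}
    - {"delta_pos": [0,0,15],"turn": -0.1,"jaw": 0}
    - {"delta_pos": [0,0,15],"turn": -0.1,"jaw": 0}
    - {"delta_pos": [0,0,15],"turn": -0.1,"jaw": 0}
    - {"delta_pos": [0,0,0],"turn": 0,"jaw": 0}
    - {"delta_pos": [0,0,0],"turn": 0,"jaw": 0}

```text
time: 2.03
tool_pos: [0.4696, 0.2086, 0.3438]
tcp_rot: [0.137, -3.136, 0.001]
wrist_force: [0.1, 0.2, 0.9]
width: 0.5
grip_force: 0.0
```

Request:
drive_tool:
  increments:
    - {"delta_pos": [-1,0,20],"turn": 0,"jaw": 0}
    - {"delta_pos": [0,0,20],"turn": 0,"jaw": 0}
    - {"delta_pos": [0,0,20],"turn": 0,"jaw": 0}
    - {"delta_pos": [0,0,20],"turn": 0,"jaw": 0}
    - {"delta_pos": [0,0,20],"turn": 0,"jaw": 0}
    - {"delta_pos": [0,0,18],"turn": 0,"jaw": 0}
    - {"delta_pos": [0,0,0],"turn": 0,"jaw": -0.3}

```text
time: 2.62
tool_pos: [0.4698, 0.2086, 0.2243]
tcp_rot: [0.138, -3.134, 0.003]
wrist_force: [-1.2, 0.1, 0.1]
width: 0.372
grip_force: 0.0
```

Run:
```python
from h import *
s=cam('side'); t=cam('top'); st=bot.read_state(); print(st['tool_pos'],st['wrist_force'],st['width'])
u,v=map(int,proj(s,[.47,.208,.07])); a=s['pixels'][v-60:v+40,u-50:u+50]
u,v=map(int,proj(t,[.47,.208,.07])); b=t['pixels'][v-50:v+50,u-50:u+50]
cv2.imwrite('pics/g.png',cv2.resize(np.hstack([a,b])[...,::-1],None,fx=4,fy=4,interpolation=cv2.INTER_CUBIC))
```

```text
[0.4713214  0.20915139 0.22732649] [-0.33171302  0.11198785  0.3401378 ] 0.3469284920561905
```

View pics/g.png

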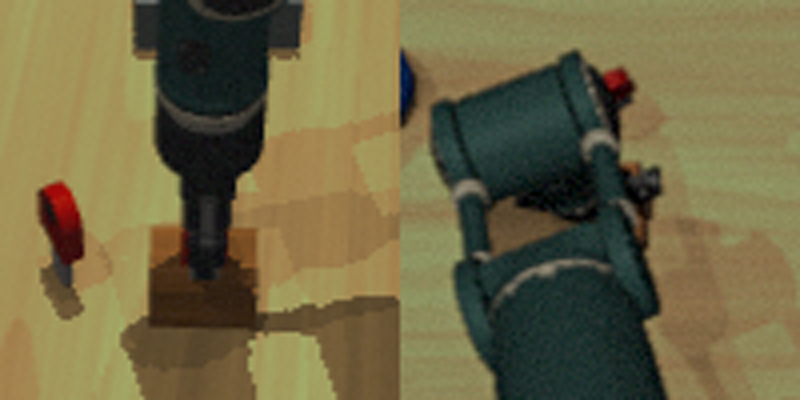

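The side view shows the near finger in front of the key head. Red shows only at its left (+x) edge (182–188), so the key is probably a few mm farther in +x. I'll quantify that.

Run:
```python
from m import *
s=cam('side')
hsv=cv2.cvtColor(np.ascontiguousarray(s['pixels']),cv2.COLOR_RGB2HSV)
u,v=map(int,proj(s,[.47,.208,.07])); print(u,v)
for r in range(v-8,v+12): print(r,' '.join('%3d/%3d/%3d'%tuple(hsv[r,c]) for c in range(u-12,u+12,1)) if r in(v-2,v+2,v+6,) else '')
for p in ([.4705,.2086,.07],[.4705+.017,.2086,.06],[.4705-.017,.2086,.06],[.4705+.011,.22,.06],[.4705-.011,.22,.06]): print(proj(s,p))
```

```text
269 252
244 
245 
246 
247 
248 
249 
250  15/172/138  15/187/135  15/180/136  15/189/135  14/177/137  14/182/137  14/179/138   9/194/ 92   2/174/ 41   6/ 51/ 25  30/ 26/ 20 120/  8/ 32  15/ 13/ 39  45/ 29/ 35  36/ 34/ 38  95/ 59/ 26 120/ 15/ 17   4/117/ 37   0/205/ 51  14/180/123  15/184/130  15/186/130  15/183/131  15/179/131
251 
252 
253 
254  15/176/136  14/181/135  15/183/134  14/176/136  14/179/135  15/185/134  14/178/ 86   7/190/ 67   0/175/ 35 105/ 24/ 21  73/ 81/ 22 130/ 29/ 26  10/ 28/ 27  60/ 16/ 32 173/ 43/ 24 140/ 32/ 24  90/ 20/ 13 175/190/ 43   6/211/ 64  14/177/108  14/175/112  14/181/111  15/192/121  14/180/123
255 
256 
257 
258  15/179/131  15/188/129  14/173/ 81  14/172/ 71  14/161/ 68  14/174/ 72  14/168/ 73  11/183/ 67  13/ 99/ 62   6/ 34/ 38  98/102/ 20 126/ 67/ 19 120/ 17/ 15  90/ 16/ 16  38/ 43/ 24  40/ 19/ 41   1/119/ 45   2/178/ 53   5/198/ 54  15/178/ 53  14/168/ 56  16/163/ 58  14/179/124  15/182/133
259 
260 
261 
262 
263 
(np.float64(269.5077859943525), np.float64(252.33027999499882))
(np.float64(263.6435146220241), np.float64(253.8498254949415))
(np.float64(275.17655498391395), np.float64(254.97703110146145))
(np.float64(265.2848315219411), np.float64(257.1725631938252))
(np.float64(272.7901819855041), np.float64(257.90944406634856))
```

The key is centred between the finger edges (red 264.3–275.5, finger 266–273.5). Closing gently.

Request:
drive_tool:
  increments:
    - {"delta_pos": [0,0,0],"turn": 0,"jaw": -0.6}
    - {"delta_pos": [0,0,0],"turn": 0,"jaw": -0.75}
    - {"delta_pos": [0,0,0],"turn": 0,"jaw": -1}
    - {"delta_pos": [0,0,0],"turn": 0,"jaw": -1}
    - {"delta_pos": [0,0,0],"turn": 0,"jaw": -1}
  grip_force: 20

```text
time: 3.18
tool_pos: [0.4721, 0.209, 0.2285]
tcp_rot: [-0.142, 3.135, 0.0]
wrist_force: [0.5, -2.7, 6.7]
width: 0.137
grip_force: 20.5
```

Request:
drive_tool:
  increments:
    - {"delta_pos": [0,0,-1],"turn": 0,"jaw": -1}
    - {"delta_pos": [0,0,-6],"turn": 0,"jaw": -1}
    - {"delta_pos": [0,0,-8],"turn": 0,"jaw": -1}
    - {"delta_pos": [0,0,-10],"turn": 0,"jaw": -1}
    - {"delta_pos": [0,0,-15],"turn": 0,"jaw": -1}
    - {"delta_pos": [0,0,-20],"turn": 0,"jaw": -1}
    - {"delta_pos": [0,0,-30],"turn": 0,"jaw": -1}
    - {"delta_pos": [0,0,0],"turn": 0,"jaw": -1}
  grip_force: 90

```text
time: 3.85
tool_pos: [0.4727, 0.21, 0.3233]
tcp_rot: [-0.141, 3.13, 0.006]
wrist_force: [1.0, 0.6, 0.3]
width: 0.12
grip_force: 88.0
```

Run:
```python
from h import *
s=cam('side'); st=bot.read_state(); print(st['tool_pos'],st['wrist_force'],st['torque'],st['width'],st['q'].round(3),toolmove([.4892,-.102,.3158]))
u,v=map(int,proj(s,[.47,.208,.12])); a=s['pixels'][v-30:v+50,u-50:u+50]
cv2.imwrite('pics/l.png',cv2.resize(a[...,::-1],None,fx=6,fy=6,interpolation=cv2.INTER_CUBIC))
```

```text
[0.47220412 0.20973181 0.32115754] [ 0.25651728 -0.16654961 -0.76676278] [-0.02130265  0.02189508  0.01550836] 0.12358829467258861 [ 3.700e-01  3.200e-02  2.030e+00  1.000e-03  1.073e+00 -1.292e+00] (array([  11.2, -312. ,    4.5]), np.float64(95.17), np.float64(0.4))
```

View pics/l.png

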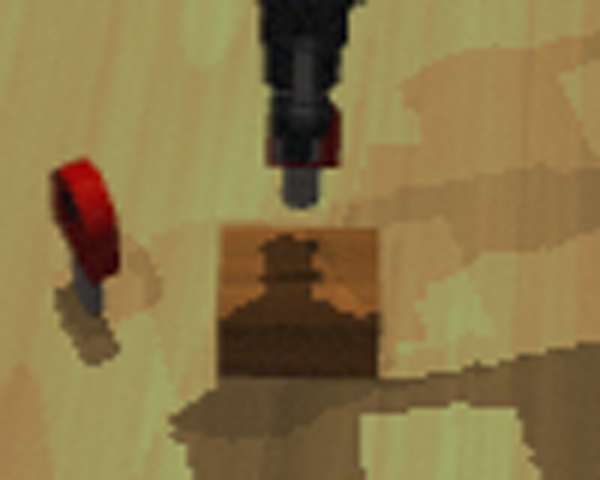

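The key hangs straight under the gripper (shank at (300,190) in the crop) and is clear of the stand. Carrying it to the lock.

Request:
drive_tool:
  increments:
    - {"delta_pos": [1,-26,0],"turn": 0,"jaw": -1}
    - {"delta_pos": [1,-26,0],"turn": 0,"jaw": -1}
    - {"delta_pos": [1,-26,0],"turn": 0,"jaw": -1}
    - {"delta_pos": [1,-26,0],"turn": 0,"jaw": -1}
    - {"delta_pos": [1,-26,0],"turn": 0,"jaw": -1}
    - {"delta_pos": [1,-26,0],"turn": 0,"jaw": -1}
    - {"delta_pos": [1,-26,0],"turn": 0,"jaw": -1}

```text
time: 4.48
tool_pos: [0.4794, 0.0261, 0.3159]
tcp_rot: [0.142, -3.136, -0.001]
wrist_force: [0.7, 0.3, -1.2]
width: 0.127
grip_force: 88.1
```

Request:
drive_tool:
  increments:
    - {"delta_pos": [1,-26,0],"turn": 0,"jaw": -1}
    - {"delta_pos": [1,-26,0],"turn": 0,"jaw": -1}
    - {"delta_pos": [1,-26,0],"turn": 0,"jaw": -1}
    - {"delta_pos": [1,-26,0],"turn": 0,"jaw": -1}
    - {"delta_pos": [0,-26,0],"turn": 0,"jaw": -1}
    - {"delta_pos": [0,0,0],"turn": -0.035,"jaw": -1}
    - {"delta_pos": [0,0,0],"turn": 0,"jaw": -1}
    - {"delta_pos": [0,0,0],"turn": 0,"jaw": -1}

```text
time: 5.15
tool_pos: [0.4875, -0.1027, 0.3159]
tcp_rot: [0.194, -3.134, -0.002]
wrist_force: [-0.3, -0.1, -1.0]
width: 0.125
grip_force: 88.2
```

```bash
cat > look.py <<'E'
from m import *
import sys
s=cam('side'); t=cam('top'); L=[bot.read_state()]
st=L[0]; print(st['tool_pos'].round(4),st['wrist_force'].round(1),st['torque'].round(2),st['width'],toolmove([.4892,-.102,.2440])[0:3])
out=[]
for c in (s,t):
    u,v=map(int,proj(c,[.489,-.102,.08])); out.append(c['pixels'][v-40:v+40,u-45:u+45])
    for nm,lo,hi in [('red',(172,140,30),(6,255,255)),('brass',(15,120,90),(32,255,255))]:
        for ct in blobs(c,lo,hi,(u-40,v-40,u+40,v+40))[0]:
            m=cv2.moments(ct); print(nm,cv2.contourArea(ct),m['m10']/m['m00'],m['m01']/m['m00'],cv2.boundingRect(ct),[np.round(a,1) for a in rectw(c,ct,.062)])
cv2.imwrite('pics/'+sys.argv[1],cv2.resize(np.hstack(out)[...,::-1],None,fx=4.4,fy=4.4,interpolation=cv2.INTER_CUBIC))
E
python3 look.py k1.png
```

```text
[ 0.4877 -0.1021  0.3161] [-0.1  0.2 -1.2] [-0.03  0.04 -0.01] 0.12336939324178263 (array([-1.6, -0.2, 72.1]), np.float64(97.17), np.float64(0.09))
brass 22.5 278.14814814814815 178.14074074074074 (276, 175, 5, 10) [array([ 471.3, -108.4]), array([13.7, 44.2]), np.float64(4.9)]
brass 18.5 266.6756756756757 177.87387387387386 (265, 175, 5, 7) [array([ 509.1, -110.7]), array([13.7, 29.6]), np.float64(5.8)]
brass 1103.0 296.85720761559384 188.83333333333331 (252, 157, 60, 59) [array([453.5, -88.1]), array([189.7, 293.1]), np.float64(1.9)]
brass 30.5 287.1420765027322 139.59016393442624 (281, 136, 28, 11) [array([ 437.3, -333. ]), array([110.2,  48.4]), np.float64(34.9)]
brass 428.5 241.47296771684168 155.83780630105016 (232, 136, 23, 52) [array([ 607.8, -191.8]), array([277.9,  55.1]), np.float64(89.8)]
brass 31.5 264.28042328042324 208.4232804232804 (259, 206, 11, 6) [array([ 472.7, -107.9]), array([15.7, 40.5]), np.float64(9.2)]
brass 119.0 228.62464985994396 206.0826330532213 (222, 195, 16, 22) [array([481.9,  28.5]), array([55.8, 77.9]), np.float64(68.8)]
```

View pics/k1.png

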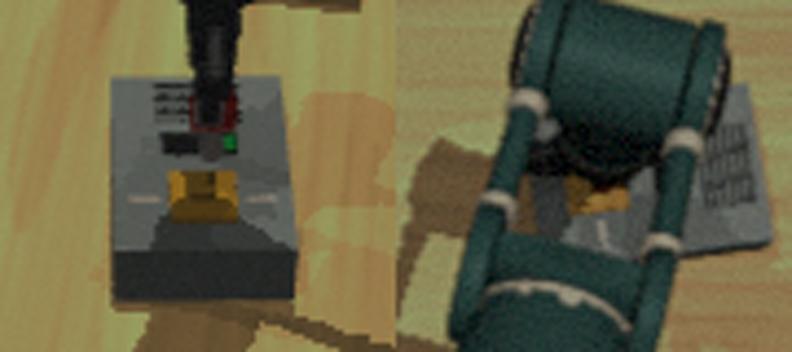

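Request:
drive_tool:
  increments:
    - {"delta_pos": [-1.5,0,10],"turn": 0,"jaw": -1}
    - {"delta_pos": [0,0,10],"turn": 0,"jaw": -1}
    - {"delta_pos": [0,0,6],"turn": 0,"jaw": -1}
    - {"delta_pos": [0,0,0],"turn": 0,"jaw": -1}
    - {"delta_pos": [0,0,0],"turn": 0,"jaw": -1}

```text
time: 5.67
tool_pos: [0.4892, -0.1022, 0.2894]
tcp_rot: [0.197, -3.133, -0.001]
wrist_force: [0.3, -0.4, -0.4]
width: 0.124
grip_force: 88.1
```

Run:
```python
from h import *
s=cam('side'); st=bot.read_state(); p=st['tool_pos']; print(p.round(4),st['wrist_force'].round(1))
lock=np.array([.4892,-.102,.062])
for nm,q in [('lock',lock),('head',p-[0,0,.158]),('shoulder',p-[0,0,.182]),('tip',p-[0,0,.218])]: print(nm,np.round(proj(s,q),1))
u,v=map(int,proj(s,[.489,-.102,.08])); a=s['pixels'][v-25:v+25,u-30:u+30,::-1]; print('origin',u-30,v-25,'x12')
cv2.imwrite('pics/k2.png',cv2.resize(a,None,fx=12,fy=12,interpolation=cv2.INTER_CUBIC))
```

```text
[ 0.4895 -0.1024  0.2901] [ 0.1  0.6 -0.7]
lock [272.6 180.3]
head [273.2 164.9]
shoulder [273.  170.2]
tip [272.6 178. ]
origin 242 151 x12
```

View pics/k2.png

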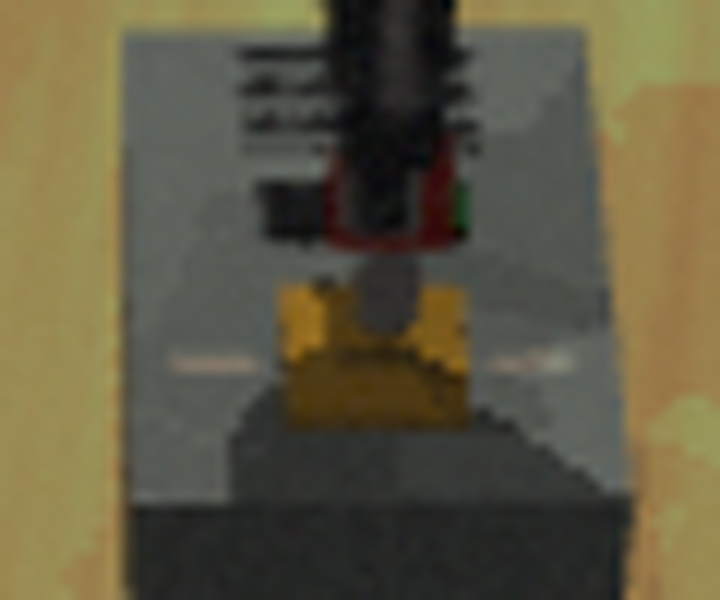

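The key tip is at about (388,337) in the crop, and the plate and its marks are centred at about column 374. The key sits about 1 px right, so it needs roughly +2–3 mm in x. I'll refine that numerically.

Run:
```python
from h import *
P=np.mean([cam('side')['pixels'].astype(float) for _ in range(6)],axis=0)
hsv=cv2.cvtColor(P.astype(np.uint8),cv2.COLOR_RGB2HSV)
print('sat, cols 262-284')
for r in range(165,188): print(r,' '.join('%3d'%x for x in hsv[r,262:285,1]),'|',' '.join('%3d'%x for x in hsv[r,262:285,2]))
print('marks V', hsv[181,250:295,2])
```

```text
sat, cols 262-284
165  18  13  15  18  18  21  16  94  41   9  38  16  30  11  62 172 192 100  15  15  15  15  12 |  99  98  99  99  97  98  98  65  50  30  20  16  17  23  45  52  53  64  83  86  85  86  86
166  18  13   7  14  18  12  14 159  30   8  16  14  14  32  61 178 194 148  72  22  18  15  15 |  98  58  37  36  43  43  36  48  51  31  16  18  18  24  46  53  54  43  53  82  86  86  87
167  14  16   0   0  11  24  22 168  34   9  26  15  15   0  71 173 201 139 136  25  12  18  15 |  90  62  29  24  23  21  23  50  52  30  20  17  17  23  47  53  52  46  58  81  85  86  86
168  17  14  14  23   0  11  35 170  40  18  43  16  18   9  87 181 201 143 156  22  18  18  18 |  90  75  36  22  21  23  22  51  51  28  18  16  14  27  47  52  52  59  59  80  84  86  85
169  20  14  15  11  22  11  12 188  44  16   0  27  12   9 114 196 197 148 151  22  18  18  15 |  91  75  35  23  23  23  22  53  52  31  19  19  21  30  49  52  53  62  59  81  84  86  85
170  14  13   7  21  12   0  23 184 188 158 161 158 149 145 192 202 196 139  82  16  18  15  12 |  89  77  35  24  21  21  22  54  5
[... 2779 characters left out ...]
84 193 190 191 178  70  22  13  15 |  57  48  48  50  66  69  68  69  69  68  69  68  68  69  72  74  75  64  63  51  47  81  85
186  18  21  16  47 132 144 146 150 154 161 155 139 143 146 142 143 150 141 140  29  12  17  10 |  58  49  49  49  54  53  56  56  53  54  56  57  57  54  54  57  56  58  53  44  43  45  52
187  10  15  16  10  16  16  21  11  11   5  16  16  21  14  14  14  18  14  14  13  18  18  13 |  49  50  49  49  49  49  49  48  48  47  48  47  49  55  55  56  57  56  56  57  56  57  57
marks V [152 153  90  87  90  89 110 128 130 130 130 129 130 107  91  66  74  77
  76  75  65  63  63  63  62  63  55  57  58 117 133  92  96 113 124 118
 122 126 133 120 102  98  98 120 151]
```

Numerically, blade centre is at 273.6 and slot centre at 272.6, so the key needs about +2.7 mm in x. From how the cameras read the key pick, y needs about +2.2 mm. I apply both and feel down.

Request:
drive_tool:
  increments:
    - {"delta_pos": [-3,1.9,0],"turn": 0,"jaw": -1}
    - {"delta_pos": [0,0,3],"turn": 0,"jaw": -1}
    - {"delta_pos": [0,0,2],"turn": 0,"jaw": -1}
    - {"delta_pos": [0,0,2],"turn": 0,"jaw": -1}
    - {"delta_pos": [0,0,0],"turn": 0,"jaw": -1}
    - {"delta_pos": [0,0,0],"turn": 0,"jaw": -1}

```text
time: 6.52
tool_pos: [0.4922, -0.1003, 0.2833]
tcp_rot: [0.197, -3.135, -0.0]
wrist_force: [0.5, -0.4, 0.3]
width: 0.123
grip_force: 88.1
```

Request:
drive_tool:
  increments:
    - {"delta_pos": [0,0,1.5],"turn": 0,"jaw": -1}
    - {"delta_pos": [0,0,1.5],"turn": 0,"jaw": -1}
    - {"delta_pos": [0,0,0],"turn": 0,"jaw": -1}

```text
time: 6.77
tool_pos: [0.4923, -0.1003, 0.2804]
tcp_rot: [0.196, -3.135, -0.0]
wrist_force: [-0.2, -0.0, -1.6]
width: 0.12
grip_force: 88.1
```

Request:
drive_tool:
  increments:
    - {"delta_pos": [0,0,1.5],"turn": 0,"jaw": -1}
    - {"delta_pos": [0,0,1.5],"turn": 0,"jaw": -1}
    - {"delta_pos": [0,0,0],"turn": 0,"jaw": -1}

```text
time: 7.02
tool_pos: [0.4923, -0.1003, 0.2773]
tcp_rot: [0.196, -3.135, -0.0]
wrist_force: [-0.7, -0.9, 0.3]
width: 0.122
grip_force: 88.1
```

Request:
drive_tool:
  increments:
    - {"delta_pos": [0,0,1.5],"turn": 0,"jaw": -1}
    - {"delta_pos": [0,0,1.5],"turn": 0,"jaw": -1}
    - {"delta_pos": [0,0,0],"turn": 0,"jaw": -1}

```text
time: 7.27
tool_pos: [0.4923, -0.1003, 0.2743]
tcp_rot: [0.197, -3.135, -0.0]
wrist_force: [-0.6, 0.5, -0.4]
width: 0.12
grip_force: 88.1
```

Request:
drive_tool:
  increments:
    - {"delta_pos": [0,0,1.5],"turn": 0,"jaw": -1}
    - {"delta_pos": [0,0,1.5],"turn": 0,"jaw": -1}
    - {"delta_pos": [0,0,0],"turn": 0,"jaw": -1}

```text
time: 7.52
tool_pos: [0.4923, -0.1003, 0.2713]
tcp_rot: [0.196, -3.135, -0.0]
wrist_force: [-0.1, -0.2, -0.8]
width: 0.123
grip_force: 88.1
```

The tip is about 8 mm into the slot without contact force. Continuing to the pins.

Request:
drive_tool:
  increments:
    - {"delta_pos": [0,0,2],"turn": 0,"jaw": -1}
    - {"delta_pos": [0,0,2],"turn": 0,"jaw": -1}
    - {"delta_pos": [0,0,0],"turn": 0,"jaw": -1}

```text
time: 7.77
tool_pos: [0.4922, -0.1003, 0.2671]
tcp_rot: [0.197, -3.135, -0.0]
wrist_force: [-0.8, 0.9, -0.5]
width: 0.122
grip_force: 88.1
```

Request:
drive_tool:
  increments:
    - {"delta_pos": [0,0,1.5],"turn": 0,"jaw": -1}
    - {"delta_pos": [0,0,1.5],"turn": 0,"jaw": -1}
    - {"delta_pos": [0,0,0],"turn": 0,"jaw": -1}

```text
time: 8.02
tool_pos: [0.4923, -0.1003, 0.2643]
tcp_rot: [0.196, -3.135, -0.0]
wrist_force: [0.1, 0.2, -1.0]
width: 0.126
grip_force: 88.1
```

Request:
drive_tool:
  increments:
    - {"delta_pos": [0,0,1.5],"turn": 0,"jaw": -1}
    - {"delta_pos": [0,0,1.5],"turn": 0,"jaw": -1}
    - {"delta_pos": [0,0,0],"turn": 0,"jaw": -1}

```text
time: 8.27
tool_pos: [0.4921, -0.1005, 0.2619]
tcp_rot: [0.197, -3.134, 0.001]
wrist_force: [-2.7, -0.7, 2.6]
width: 0.124
grip_force: 88.4
```

Pin contact. Pushing on with a small wiggle.

Request:
drive_tool:
  increments:
    - {"delta_pos": [0,0,1],"turn": 0.04,"jaw": -1}
    - {"delta_pos": [0,0,1],"turn": -0.08,"jaw": -1}
    - {"delta_pos": [0,0,1],"turn": 0.08,"jaw": -1}
    - {"delta_pos": [0,0,0],"turn": -0.04,"jaw": -1}

```text
time: 8.6
tool_pos: [0.4925, -0.1005, 0.2596]
tcp_rot: [-0.192, 3.136, -0.0]
wrist_force: [-2.9, -0.2, 4.9]
width: 0.124
grip_force: 88.9
```

Request:
drive_tool:
  increments:
    - {"delta_pos": [0,0,1],"turn": 0.04,"jaw": -1}
    - {"delta_pos": [0,0,1],"turn": -0.08,"jaw": -1}
    - {"delta_pos": [0,0,1],"turn": 0.08,"jaw": -1}
    - {"delta_pos": [0,0,0],"turn": -0.04,"jaw": -1}

```text
time: 8.93
tool_pos: [0.4926, -0.1006, 0.2568]
tcp_rot: [-0.193, 3.135, -0.001]
wrist_force: [-3.6, 0.3, 5.9]
width: 0.124
grip_force: 89.1
```

Request:
drive_tool:
  increments:
    - {"delta_pos": [0.7,0,1],"turn": 0.04,"jaw": -1}
    - {"delta_pos": [0,0,1],"turn": -0.08,"jaw": -1}
    - {"delta_pos": [0,0,1],"turn": 0.08,"jaw": -1}
    - {"delta_pos": [0,0,0],"turn": -0.04,"jaw": -1}

```text
time: 9.27
tool_pos: [0.4921, -0.1006, 0.2533]
tcp_rot: [-0.192, 3.134, -0.001]
wrist_force: [-0.8, 0.1, 1.3]
width: 0.121
grip_force: 88.4
```

Request:
drive_tool:
  increments:
    - {"delta_pos": [0,0,1],"turn": 0.04,"jaw": -1}
    - {"delta_pos": [0,0,1],"turn": -0.08,"jaw": -1}
    - {"delta_pos": [0,0,1],"turn": 0.08,"jaw": -1}
    - {"delta_pos": [0,0,0],"turn": -0.04,"jaw": -1}

```text
time: 9.6
tool_pos: [0.4922, -0.1007, 0.251]
tcp_rot: [-0.192, 3.135, -0.001]
wrist_force: [-2.1, -1.3, 8.0]
width: 0.122
grip_force: 89.4
```

Request:
drive_tool:
  increments:
    - {"delta_pos": [0,0,1],"turn": 0.04,"jaw": -1}
    - {"delta_pos": [0,0,1],"turn": -0.08,"jaw": -1}
    - {"delta_pos": [0,0,1],"turn": 0.08,"jaw": -1}
    - {"delta_pos": [0,0,0],"turn": -0.04,"jaw": -1}

```text
time: 9.93
tool_pos: [0.4923, -0.1008, 0.2483]
tcp_rot: [-0.193, 3.134, -0.002]
wrist_force: [-1.5, 0.8, 7.5]
width: 0.122
grip_force: 89.4
```

Request:
drive_tool:
  increments:
    - {"delta_pos": [0,0,1],"turn": 0.04,"jaw": -1}
    - {"delta_pos": [0,0,1],"turn": -0.08,"jaw": -1}
    - {"delta_pos": [0,0,1],"turn": 0.08,"jaw": -1}
    - {"delta_pos": [0,0,0],"turn": -0.04,"jaw": -1}

```text
time: 10.27
tool_pos: [0.4924, -0.1009, 0.2457]
tcp_rot: [-0.192, 3.134, -0.002]
wrist_force: [-4.3, -0.3, 12.3]
width: 0.12
grip_force: 89.9
```

Request:
drive_tool:
  increments:
    - {"delta_pos": [0,0,1],"turn": 0.04,"jaw": -1}
    - {"delta_pos": [0,0,1],"turn": -0.08,"jaw": -1}
    - {"delta_pos": [0,0,1],"turn": 0.08,"jaw": -1}
    - {"delta_pos": [0,0,0],"turn": -0.04,"jaw": -1}

```text
time: 10.6
tool_pos: [0.4929, -0.1011, 0.2456]
tcp_rot: [-0.193, 3.134, -0.002]
wrist_force: [-12.1, 1.1, 30.8]
width: 0.121
grip_force: 92.8
```

Request:
drive_tool:
  increments:
    - {"delta_pos": [0,0,1],"turn": 0.04,"jaw": -1}
    - {"delta_pos": [0,0,1],"turn": -0.08,"jaw": -1}
    - {"delta_pos": [0,0,0],"turn": 0.04,"jaw": -1}

```text
time: 10.85
tool_pos: [0.4931, -0.1011, 0.2455]
tcp_rot: [-0.202, 3.133, -0.002]
wrist_force: [-17.0, 1.9, 44.3]
width: 0.122
grip_force: 94.8
```

Stopped with 44 N, so either it is home or it is jammed. I back off the pressure and look.

Request:
drive_tool:
  increments:
    - {"delta_pos": [0.8,0,-2],"turn": 0,"jaw": -1}
    - {"delta_pos": [0.8,0,-2],"turn": 0,"jaw": -1}
    - {"delta_pos": [0,0,0],"turn": 0,"jaw": -1}

```text
time: 11.1
tool_pos: [0.4916, -0.1011, 0.2456]
tcp_rot: [-0.196, 3.13, -0.003]
wrist_force: [-3.2, -0.1, 15.3]
width: 0.124
grip_force: 90.3
```

Run:
```python
from h import *
c=cam('side');P=np.mean([cam('side')['pixels'].astype(float) for _ in range(5)],axis=0)
st=bot.read_state(); print(st['tool_pos'],st['wrist_force'])
hsv=cv2.cvtColor(P.astype(np.uint8),cv2.COLOR_RGB2HSV)
for r in range(170,188): print(r,' '.join('%3d'%x for x in hsv[r,262:285,0]),'|',' '.join('%3d'%x for x in hsv[r,262:285,2]))
print(proj(c,[.489,-.1005+.006,.062]),proj(c,[.489,-.1005+.006,.069]))
a=P[155:200,240:300,::-1].astype(np.uint8)
cv2.imwrite('pics/k3.png',cv2.resize(a,None,fx=12,fy=12,interpolation=cv2.INTER_CUBIC))
```

```text
[ 0.49178268 -0.10108722  0.24563463] [-2.45756012  0.03322857 15.4899025 ]
170  48  60  30  30 120   0   0 120  90  75   0  20  30  40 135  60  65  62  60  54  48  60  48 |  91  77  35  21  23  20  21  17  18  19  33  32  33  26  21  20  30  31  26  81  85  86  86
171  48  54  45  48  60  70  60 140 105  60 120  30  30  60  90  45  45  53  42  54  50  42  49 |  90  90  74  73  74  48  52  28  17  16  26  25  25  17  16  44  60  63  69  85  88  86  87
172  50  51  54  48  50  50  11   0  90 120 160  75  60  90 105   5  42  48  48  48  50  60  50 |  91  91  91  91  91  91  58  24  16  15  22  22  19  14  16  58  74  77  77  79  80  87  87
173  50  51  50  54  50  60   3   0  90  15 150 150 100 120 173 179  40  48  53  36  50  53  50 |  90  91  91  90  91  91  51  23  15  15  16  16  18  14  21  48  72  77  77  77  79  78  77
174  54  50  51  24  23  22   5   3  60 105 150  60  15  90   0 179  21  25  40  53  45  48  54 |  91  92  92 100 102  77  60  28  17  16  18  17  14  16  21  49  81  86  77  78  78  78  78
175  50  54  48  19  20  18  10   4   0 135   0 150  30   3   1   1  19  2
[... 1823 characters left out ...]
99
185  60  60  60  20  18  18  20  19  20  20  19  19  19  19  20  19  19  20  19  21  30  50  50 |  49  50  49  49  67  69  69  70  69  69  69  69  57  55  54  61  62  63  63  51  45  58  95
186  60  70  75  23  18  19  19  20  19  18  20  18  20  19  20  20  19  19  20  40  45  45  70 |  50  49  49  49  55  54  58  57  54  54  56  57  50  50  49  50  50  51  51  44  43  45  58
187  70  50  50  45  45  38  40  40  60  53  60  60  45  60  45  53  45  60  50  60  45  50  60 |  49  49  50  48  48  49  50  49  50  50  48  49  37  36  43  44  43  44  43  44  42  44  55
(np.float64(272.4601340890326), np.float64(181.80042852211912)) (np.float64(272.53161583574445), np.float64(180.3144178547857))
```

View pics/k3.png

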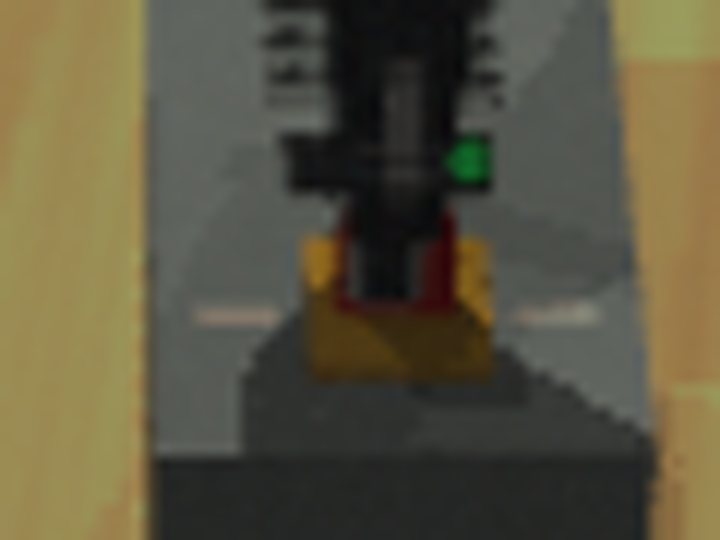

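The head's underside (row about 180.6) sits at the plate's top. TCP z 0.2456 equals the stand-contact offset plus 62 mm, and it is a hard stop, so the key is home. I start turning clockwise (positive tool turn) while holding the push and watching lateral forces.

Request:
drive_tool:
  increments:
    - {"delta_pos": [0.2,-0.15,0],"turn": 0.1,"jaw": -1}
    - {"delta_pos": [0,-0.15,0],"turn": 0.1,"jaw": -1}
    - {"delta_pos": [0,-0.15,0],"turn": 0.1,"jaw": -1}
    - {"delta_pos": [0,-0.15,0],"turn": 0.1,"jaw": -1}
    - {"delta_pos": [0,0,0],"turn": 0,"jaw": -1}

```text
time: 11.82
tool_pos: [0.4918, -0.102, 0.2457]
tcp_rot: [0.435, 3.105, -0.002]
wrist_force: [-2.0, -0.7, 14.4]
width: 0.123
grip_force: 90.2
```

```bash
cat > f.py <<'E'
from h import *
st=bot.read_state(); R=Rr.from_rotvec(st['tcp_rot']).as_matrix()
print(st['tool_pos'].round(4),'F world',st['wrist_force'].round(1),'F tool',(R.T@st['wrist_force']).round(1),'T world',st['torque'].round(3),toolmove([0,0,0])[1:],st['q'].round(2))
E
python3 f.py
```

```text
[ 0.4918 -0.102   0.2457] F world [-2.  -0.7 14.4] F tool [  1.7  -1.2 -14.5] T world [-0.241  0.403 -0.027] (np.float64(74.04), np.float64(0.34)) [-0.25  0.1   2.12 -0.    0.92 -1.55]
```

Request:
drive_tool:
  increments:
    - {"delta_pos": [0.1,-0.2,0],"turn": 0.1,"jaw": -1}
    - {"delta_pos": [0,-0.2,0],"turn": 0.1,"jaw": -1}
    - {"delta_pos": [0,-0.2,0],"turn": 0.1,"jaw": -1}
    - {"delta_pos": [0,-0.2,0],"turn": 0.1,"jaw": -1}
    - {"delta_pos": [0,0,0],"turn": 0,"jaw": -1}

```text
time: 12.23
tool_pos: [0.4913, -0.1033, 0.2456]
tcp_rot: [1.043, 2.957, -0.003]
wrist_force: [-2.2, -5.0, 12.8]
width: 0.122
grip_force: 90.1
```

```bash
python3 f.py
```

```text
[ 0.4913 -0.1033  0.2456] F world [-2.2 -5.  12.8] F tool [ -1.5  -5.3 -12.8] T world [-0.852  0.619  0.025] (np.float64(51.16), np.float64(0.37)) [-0.26  0.1   2.12 -0.    0.92 -1.15]
```

Request:
drive_tool:
  increments:
    - {"delta_pos": [-0.1,-0.5,0],"turn": 0.1,"jaw": -1}
    - {"delta_pos": [0,-0.5,0],"turn": 0.1,"jaw": -1}
    - {"delta_pos": [0,-0.3,0],"turn": 0.1,"jaw": -1}
    - {"delta_pos": [0,-0.3,0],"turn": 0.1,"jaw": -1}
    - {"delta_pos": [0,0,0],"turn": 0,"jaw": -1}

```text
time: 12.65
tool_pos: [0.4901, -0.1048, 0.2457]
tcp_rot: [1.609, 2.691, -0.002]
wrist_force: [-3.2, -5.9, 14.5]
width: 0.124
grip_force: 90.2
```

```bash
python3 f.py
```

```text
[ 0.4901 -0.1048  0.2457] F world [-3.2 -5.9 14.5] F tool [ -3.8  -5.6 -14.5] T world [-1.068  0.752  0.055] (np.float64(28.25), np.float64(0.37)) [-0.26  0.09  2.12 -0.    0.92 -0.75]
```

Request:
drive_tool:
  increments:
    - {"delta_pos": [-0.3,-0.6,0],"turn": 0.1,"jaw": -1}
    - {"delta_pos": [0,-0.6,0],"turn": 0.1,"jaw": -1}
    - {"delta_pos": [0,-0.3,0],"turn": 0.1,"jaw": -1}
    - {"delta_pos": [0,-0.3,0],"turn": 0.07,"jaw": -1}
    - {"delta_pos": [0,0,0],"turn": 0,"jaw": -1}

```text
time: 13.07
tool_pos: [0.4884, -0.1055, 0.2457]
tcp_rot: [2.075, 2.351, -0.001]
wrist_force: [-4.8, -5.5, 15.6]
width: 0.121
grip_force: 90.4
```

```bash
python3 f.py
```

```text
[ 0.4884 -0.1055  0.2457] F world [-4.8 -5.5 15.6] F tool [ -4.9  -5.4 -15.6] T world [-0.973  0.931  0.04 ] (np.float64(7.12), np.float64(0.32)) [-0.26  0.09  2.12 -0.    0.92 -0.38]
```

Request:
drive_tool:
  increments:
    - {"delta_pos": [-0.2,-0.4,0],"turn": 0.05,"jaw": -1}
    - {"delta_pos": [0,-0.2,0],"turn": 0.05,"jaw": -1}
    - {"delta_pos": [0,0,0],"turn": 0,"jaw": -1}
    - {"delta_pos": [0,0,0],"turn": 0,"jaw": -1}

```text
time: 13.4
tool_pos: [0.4878, -0.1057, 0.2457]
tcp_rot: [2.187, 2.247, 0.0]
wrist_force: [-5.0, -4.3, 15.6]
width: 0.123
grip_force: 90.4
```

```bash
python3 f.py
```

```text
[ 0.4878 -0.1057  0.2457] F world [-5.  -4.3 15.6] F tool [ -4.2  -5.1 -15.6] T world [-0.88   0.929  0.034] (np.float64(1.55), np.float64(0.32)) [-0.26  0.09  2.13 -0.    0.92 -0.29]
```

Request:
drive_tool:
  increments:
    - {"delta_pos": [0,-0.1,0],"turn": 0.04,"jaw": -1}
    - {"delta_pos": [0,0,0],"turn": 0,"jaw": -1}
    - {"delta_pos": [0,0,0],"turn": 0,"jaw": -1}

```text
time: 13.65
tool_pos: [0.4877, -0.1057, 0.2457]
tcp_rot: [2.232, 2.203, 0.0]
wrist_force: [-4.7, -4.6, 15.6]
width: 0.118
grip_force: 90.4
```

```bash
python3 f.py
python3 - <<'E'
from h import *
c=cam('side');save(c,'k4.png',(240,140,300,190),10)
E
```

```text
[ 0.4877 -0.1057  0.2457] F world [-4.7 -4.6 15.6] F tool [ -4.8  -4.5 -15.6] T world [-0.888  0.886  0.099] (np.float64(-0.74), np.float64(0.31)) [-0.26  0.09  2.13 -0.    0.92 -0.25]
```

View pics/k4.png

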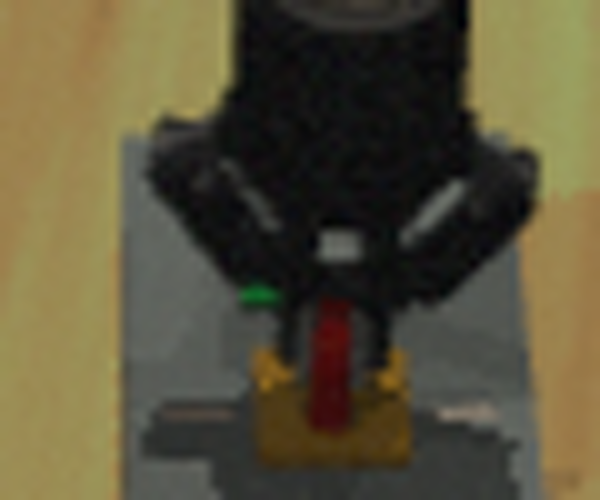

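The green flag has moved to the left end of its window (about (260,295) in the crop) and the key head is edge-on. I push further until the torque confirms the stop.

Request:
drive_tool:
  increments:
    - {"delta_pos": [0,0,0],"turn": 0.04,"jaw": -1}
    - {"delta_pos": [0,0,0],"turn": 0,"jaw": -1}
    - {"delta_pos": [0,0,0],"turn": 0,"jaw": -1}

```text
time: 13.95
tool_pos: [0.4876, -0.1057, 0.2456]
tcp_rot: [2.275, 2.159, -0.0]
wrist_force: [-4.3, -4.6, 16.6]
width: 0.122
grip_force: 90.6
```

```bash
python3 f.py
```

```text
[ 0.4876 -0.1057  0.2456] F world [-4.3 -4.6 16.6] F tool [ -4.9  -4.  -16.6] T world [-0.845  0.95   0.242] (np.float64(-3.0), np.float64(0.3)) [-0.26  0.09  2.13 -0.    0.92 -0.21]
```

Request:
drive_tool:
  increments:
    - {"delta_pos": [0,0,0],"turn": 0.04,"jaw": -1}
    - {"delta_pos": [0,0,0],"turn": 0,"jaw": -1}
    - {"delta_pos": [0,0,0],"turn": 0,"jaw": -1}

```text
time: 14.2
tool_pos: [0.4875, -0.1057, 0.2457]
tcp_rot: [2.317, 2.114, -0.001]
wrist_force: [-5.4, -4.4, 17.1]
width: 0.123
grip_force: 90.7
```

```bash
python3 f.py
```

```text
[ 0.4875 -0.1057  0.2457] F world [-5.4 -4.4 17.1] F tool [ -4.9  -4.9 -17.1] T world [-0.862  1.077  0.491] (np.float64(-5.24), np.float64(0.3)) [-0.26  0.09  2.13 -0.    0.92 -0.17]
```

The torque rises steeply (0.10, 0.24, then 0.49 N m), so the plug is at its stop. The key is still gripped and held down, and I hand in.

```bash
python3 -c "
from workcell import bot
print(bot.finish_job())"
```

```text
the job is handed in; nothing more can be done
None
```

I handed the job in at about 14 s: the red-headed key is home in the brass lock, turned clockwise to its stop (torque rising steeply, green flag at the far end of its window), and still gripped and held there; I touched none of the sports gear or the jar.

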